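# Show which spray head goes on which bottle

### The job

Show the colleague beside you that the loose trigger spray head belongs on the bottle that was left open: point straight down at the head with the fingertips, two or three centimetres above it, for about two seconds, then point in the same way at the open bottle in the tray and finish there, still pointing at it. Everything has been disinfected, so touch nothing and point at nothing else.

Things in the scene. Friction and masses are not known exactly. Their poses are not given: they have to be found in the camera images.
- loose_trigger_top (a point): the loose trigger spray head, lying on its side on the mat: off-white, screw collar 31 mm across, boxy shroud 52 mm long with nozzle and trigger, thin clear dip tube 88 mm long out of the collar. This point: middle of the moulded head (tube not counted), on its upper side, 31 mm above the mat; z up, nozzle towards its -x, tube towards its +y
- open_top (a point): the open bottle: 150 ml clear bottle, 49 mm across, standing in the tray, with nothing on its neck. This point is the centre of its mouth (neck 25 mm across), 120 mm above the tray floor; z up
- spray1_top (a point): one of the four bottles already fitted: 150 ml clear bottle, 49 mm across, standing in the tray, with a trigger spray head screwed on. This point is the top of the head above the bottle's axis, 152 mm above the tray floor; the nozzle reaches 44 mm towards its -x. To be left alone
- spray2_top (a point): one of the four bottles already fitted: 150 ml clear bottle, 49 mm across, standing in the tray, with a trigger spray head screwed on. This point is the top of the head above the bottle's axis, 152 mm above the tray floor; the nozzle reaches 44 mm towards its -x. To be left alone
- spray3_top (a point): one of the four bottles already fitted: 150 ml clear bottle, 49 mm across, standing in the tray, with a trigger spray head screwed on. This point is the top of the head above the bottle's axis, 152 mm above the tray floor; the nozzle reaches 44 mm towards its -x. To be left alone
- spray4_top (a point): one of the four bottles already fitted: 150 ml clear bottle, 49 mm across, standing in the tray, with a trigger spray head screwed on. This point is the top of the head above the bottle's axis, 152 mm above the tray floor; the nozzle reaches 44 mm towards its -x. To be left alone
- capped_top (a point): the capped bottle: 150 ml clear bottle, 49 mm across, standing in the tray, closed with a plain screw cap 32 mm across. This point is the centre of the cap's top, 122 mm above the tray floor. To be left alone
- loose_pump_top (a point): a loose lotion pump lying on its side on the mat, of the same off-white plastic: collar 31 mm across, thin stem, round flat push head 26 mm across with a short thin spout, no trigger, clear dip tube. This point is above its middle, 31 mm above the mat. Not the head that is meant, to be left alone
- funnel_top (a point): a small white plastic funnel standing mouth down on the mat, 54 mm across and 50 mm high; this point is its top. To be left alone
- loose_cap_top (a point): a loose off-white screw cap standing on the mat, 32 mm across and 21 mm high; this point is the centre of its top. To be left alone
- tray: the grey bottle tray, 210 x 260 mm, 24 mm high, floor 3 mm thick; origin under its centre, x along the short side. The six bottles stand in it in two rows of three, 78 mm apart in a row and 100 mm between rows; which bottle stands where changes. It does not move
- mat: the grey-blue bench mat, 240 x 260 mm and 3 mm thick; origin under its centre. The loose head, pump, funnel and cap lie on it. Fixed. Tray and mat lie side by side, either one on the left. Other equipment, at most 200 mm high, stands along the back and sides of the table
Mind the look-alikes: they are no part of the job. Leave any orange or red look-alike of the part that bears open_top alone.

How it is judged:
On the way, in this order (a step that is already met when the one before it is completed fails the run):
1. the fingertips point down at the loose trigger head from close above it, for 1.5 s (horizontal distance between the grasp point and loose_trigger_top below 0.032 m and z of the grasp point in the frame of loose_trigger_top between 0.02 and 0.075 m and (angle between the grasp point's own z axis and vertical below 0.45 rad or angle between the grasp point's own z axis and vertical above 2.69 rad)), for 1.5 s.
2. the fingertips point down at the mouth of the open bottle from close above it, for 0.5 s (horizontal distance between the grasp point and open_top below 0.022 m and z of the grasp point in the frame of open_top between 0.02 and 0.075 m and (angle between the grasp point's own z axis and vertical below 0.45 rad or angle between the grasp point's own z axis and vertical above 2.69 rad)), for 0.5 s.
At the end, for the whole second after the job is handed in: the fingers, within 0.45 rad of straight down, still point at the open bottle (grasp point within 22 mm sideways of its mouth and 20 to 75 mm above it, so the fingertips are from just clear of it to about 55 mm above), and every bottle and loose part is within 8 mm of where it stood (all of step 2 and distance of each of loose_trigger_top, open_top, spray1_top, spray2_top, spray3_top, spray4_top, capped_top, loose_pump_top, funnel_top, loose_cap_top from where it was at the start of the episode below 0.008 m and angle between open_top's own z axis and vertical below 0.1 rad); the robot touches nothing.
It fails at once if the robot touches something (contact force between any of the fingers, the arm and anything else above 0.2 N).
It fails at once if a bottle or a loose part is pushed, lifted or carried (distance of any of loose_trigger_top, open_top, spray1_top, spray2_top, spray3_top, spray4_top, capped_top, loose_pump_top, funnel_top, loose_cap_top from where it was at the start of the episode above 0.01 m).
It fails at once if the fingertips come close above something else (grasp point within 18 mm sideways of its top and less than 55 mm above it) ((horizontal distance between the grasp point and spray1_top below 0.018 m and z of the grasp point in the frame of spray1_top below 0.055 m) or (horizontal distance between the grasp point and spray2_top below 0.018 m and z of the grasp point in the frame of spray2_top below 0.055 m) or (horizontal distance between the grasp point and spray3_top below 0.018 m and z of the grasp point in the frame of spray3_top below 0.055 m) or (horizontal distance between the grasp point and spray4_top below 0.018 m and z of the grasp point in the frame of spray4_top below 0.055 m) or (horizontal distance between the grasp point and capped_top below 0.018 m and z of the grasp point in the frame of capped_top below 0.055 m) or (horizontal distance between the grasp point and loose_pump_top below 0.018 m and z of the grasp point in the frame of loose_pump_top below 0.055 m) or (horizontal distance between the grasp point and funnel_top below 0.018 m and z of the grasp point in the frame of funnel_top below 0.055 m) or (horizontal distance between the grasp point and loose_cap_top below 0.018 m and z of the grasp point in the frame of loose_cap_top below 0.055 m)).
It also fails if it takes over 43 s, if anything falls off the work surface, if the arm or the gripper's body presses on something with over 40 N, if the wrist force passes 120 N, or if a joint passes its speed limit or range.

### The arm

A 6-joint arm with a two-finger parallel gripper is mounted at the origin on the work surface. World frame = base frame: x ahead of the robot, y to its left, z up, the work surface at z = 0. Lengths are in m, angles in rad, forces in N, time in s.
With the tool pointing down it reaches from about 0.325 to 0.925 m from the base axis. Payload 3.1 kg.
Tool frame: the origin (TCP) lies at the centre of the arm's flange, where the gripper is bolted on; the fingertips stand 173 mm ahead of it and the grasp point (between the pads) lies 155 mm ahead of it (r.tcp_to_grasp is the distance from the TCP to the grasp point, in m); z points along the fingers, y is the direction in which the jaws open and shut (so a half turn about z gives the same grasp; the last joint's range is limited). The gripper opens to 85 mm and grips with 20 to 120 N. Pads are 22 mm wide; open, the fingers measure 114 mm over their backs; the gripper's body (76 mm by 85 mm) begins 54 mm behind the grasp point. The pads swing forward as they close: fully open they stand 13 mm farther back than shut.
Start: joints at [1.134, 0.217, 1.613, -0, 1.311, -0.112], TCP at [0.199, 0.592, 0.405] pointing down, gripper open.
Joint ranges: [-2.75, 2.75], [-0.78, 2.1], [0.31, 2.55], [-1.13, 4.27], [0.13, 2.63], [-2.58, 2.58]. Speed limits (rad/s): [2.79, 2.79, 3.14, 3.14, 3.14, 3.14].

### API

Orientations are given as a rotation vector (axis times angle).
In Python, from rig import r, optics gives the robot as it stands.
- The arm moves only by the shell command python3 -m pendant 'ROWS'. ROWS is JSON, one flat list of numbers, 5 for each row, row after row: the closure, from 0 (fully open) to 1 (shut), then the shift along the tool's x, y, z normalised to -1 to 1, where 1 is 60 cm, then the turn about the tool's z normalised to -1 to 1, where 1 is 360 degrees. A call has 1 to 12 rows; each row is the pose to reach, as a shift and turn from the pose commanded when the call began, along the tool's axes at that moment, turning the shorter way round; what a row does not reach only later rows make up. A row lasts 1/10 s, in which the tool goes at most 50 mm and 8.59 degrees, less where a joint would pass 70% of its speed; a pose out of reach is approached as far as the arm can. A call with a number of a shift or a turn outside -1 to 1 is refused whole. A call with a gripper value outside its range is refused whole. The fingers move at their own pace and stop on an object; the grip force is fixed at half the most. Time passes only in rows, so rows that repeat a pose let the fingers close. It gives the time, the measured TCP pose, the force and the opening at its end, in the units of the state.
- r.get_state(): the state, without advancing time (a new reading comes with each control period).
- optics.get_image(name): name is "scene" or "top"; returns the picture (384x512x3 uint8, red, green, blue); there is no depth.
- optics.calibration(name): a dict with "vfov" (degrees; the focal length in pixels is half the picture's height over the tangent of half this angle, whatever the lens; pixels are square), "cx", "cy" (the principal point, pixels), "pose" (4x4, takes a point from camera to world coordinates). Camera axes: x right, y up, looking along -z (the intrinsics and any distortion apply to the point x, -y, -z); pixel columns grow to the right and rows downward; lengths in m; the calibration is good to about 2 mm. A picture is of the moment at which its call begins. calibration takes no time and is no camera call.
- r.finish_job(): hands the job in, once; it reports no verdict.
The state is a dict: "clock": time; "joints": joint angles; "joint_vel": joint speeds; "effort": joint torques, N m; "tool_pos": TCP position; "ee_rot": TCP orientation; "ft_force": force on the tool from outside, world axes, zero at the start; "moment": the same for the moment, N m; "grip_width": opening from 0.0 (shut) to 1.0 (fully open).
Only numpy, scipy, OpenCV 4.12 (cv2) and the standard library are available. Lean on these libraries where they do the work, as an engineer would, in place of code of your own. Each camera call takes 0.05 s, during which the arm holds its last target.

## Working session

There is one attempt and no reset: what is moved stays moved. The work goes in short steps, Python scripts to look and compute and a shell command to move; the robot and the scene stay as the last step left them, time stands still between calls to the robot, and variables do not carry over. Pictures are saved under pics/ and viewed, and the job is handed in when it is done.

```bash
ls; mkdir -p pics
python3 - <<'E'
from rig import r, optics
import cv2, numpy as np
print(r.get_state(), r.tcp_to_grasp)
for n in ("scene","top"):
    print(n, optics.calibration(n))
    im=optics.get_image(n)
    cv2.imwrite(f"pics/{n}0.png",im[:,:,::-1])
E
```

```text
pics
{'clock': 0.0, 'joints': array([ 1.13384617e+00,  2.17751293e-01,  1.61493902e+00,  1.76583927e-05,
        1.31127348e+00, -1.12228185e-01]), 'joint_vel': array([ 0.0011212 ,  0.00161842, -0.00025454,  0.00036525, -0.00071877,
       -0.00101408]), 'effort': array([ 5.30179223e-04, -3.96839583e+01, -3.03858590e+01, -6.75696128e-05,
        9.69542947e-03,  6.75519800e-06]), 'tool_pos': array([0.1992257 , 0.59197289, 0.403367  ]), 'ee_rot': array([-0.50773417, -3.09962178,  0.00357702]), 'ft_force': array([ 0.03817442, -0.27227047, -0.37393522]), 'moment': array([-0.05392988,  0.00833174, -0.05245713]), 'grip_width': 1.000358647824558} 0.1547
scene {'vfov': 53.40036357253639, 'cx': 252.0849217012425, 'cy': 193.67200568438813, 'pose': array([[ 0.84329462, -0.28078278,  0.45827417,  0.92865569],
       [ 0.53744508,  0.44474952, -0.71648493, -0.65102095],
       [-0.00264059,  0.85050509,  0.5259602 ,  0.64108417],
       [ 0.        ,  0.        ,  0.        ,  1.        ]])}
top {'vfov': 54.213602092628506, 'cx': 254.27436483921295, 'cy': 192.4079997163218, 'pose': array([[ 0.02802757,  0.99759548, -0.06338551,  0.41933399],
       [-0.99953293,  0.02874178,  0.010384  ,  0.03025642],
       [ 0.01218085,  0.06306487,  0.99793509,  1.00021374],
       [ 0.        ,  0.        ,  0.        ,  1.        ]])}
```

View pics/scene0.png

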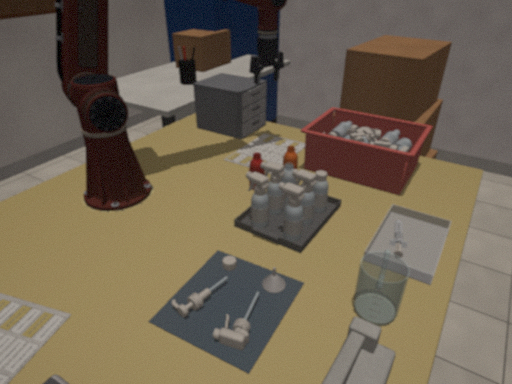

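View pics/top0.png

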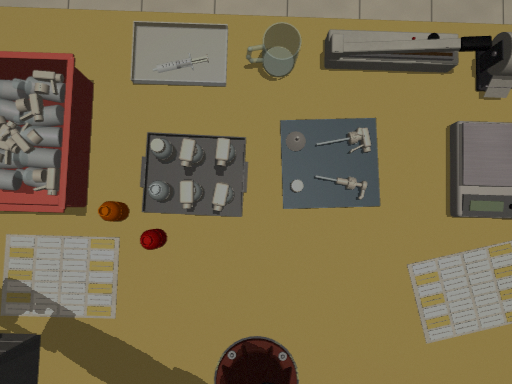

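Run:
```python
import cv2, numpy as np
t=cv2.imread('pics/top0.png'); s=cv2.imread('pics/scene0.png')
cv2.imwrite('pics/t_tray.png',cv2.resize(t[125:225,130:260],None,fx=6,fy=6,interpolation=cv2.INTER_CUBIC))
cv2.imwrite('pics/t_mat.png',cv2.resize(t[112:212,275:385],None,fx=6,fy=6,interpolation=cv2.INTER_CUBIC))
cv2.imwrite('pics/s_tray.png',cv2.resize(s[145:245,230:350],None,fx=6,fy=6,interpolation=cv2.INTER_CUBIC))
cv2.imwrite('pics/s_mat.png',cv2.resize(s[245:360,150:310],None,fx=5,fy=5,interpolation=cv2.INTER_CUBIC))
```

```text
(no output)
```

View pics/t_tray.png

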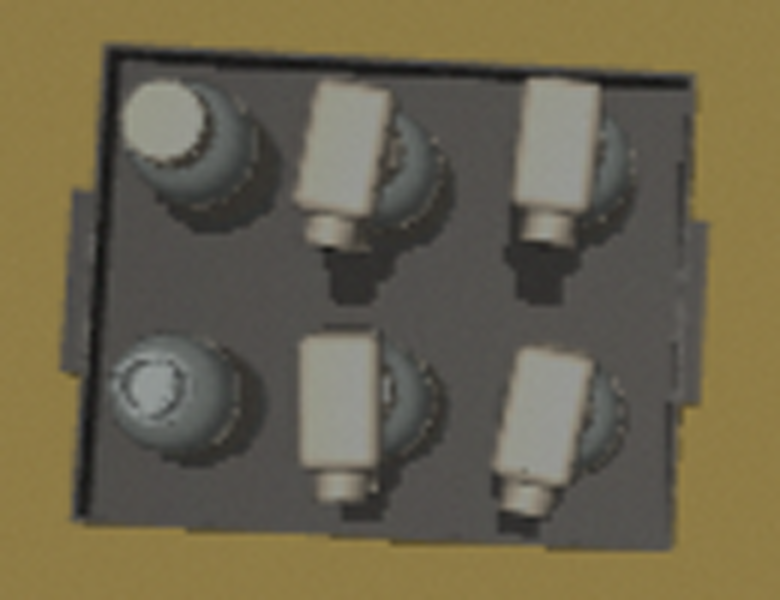

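View pics/t_mat.png

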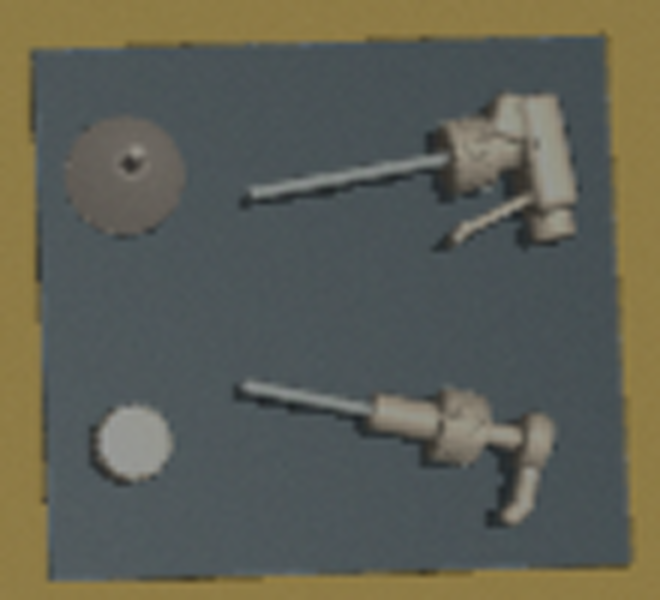

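View pics/s_tray.png

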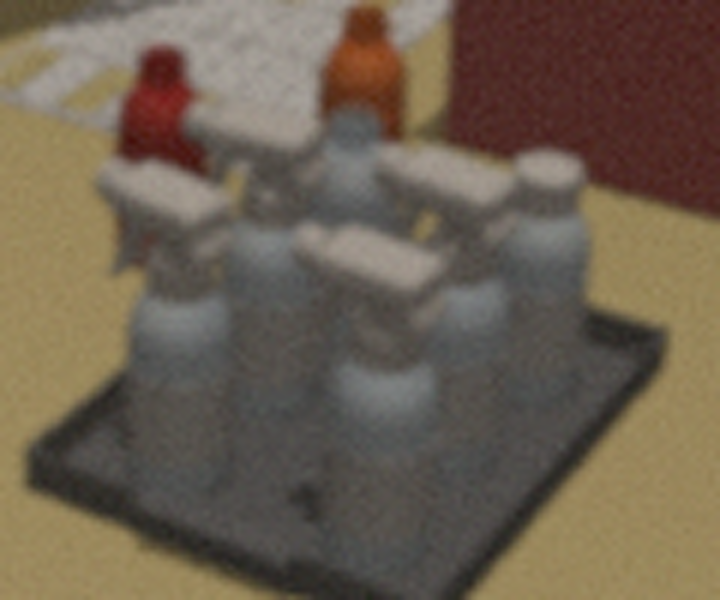

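View pics/s_mat.png

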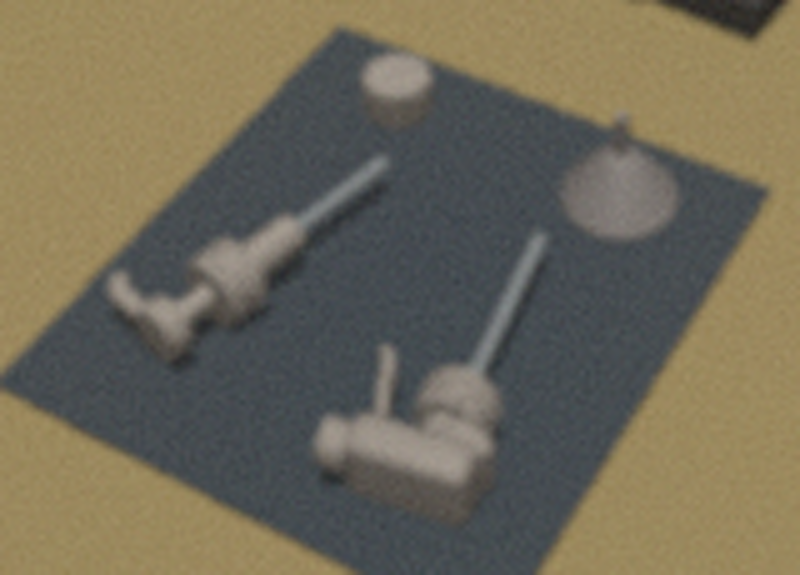

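```bash
cat > h.py <<'E'
import numpy as np
from rig import r, optics
from scipy.spatial.transform import Rotation as R
def ray(n,u,v):
    c=optics.calibration(n); f=192/np.tan(np.radians(c['vfov']/2))
    P=np.array(c['pose']); d=P[:3,:3]@np.array([(u-c['cx'])/f,-(v-c['cy'])/f,-1]); return P[:3,3],d/np.linalg.norm(d)
def plane(n,u,v,z):
    o,d=ray(n,u,v); return (o+d*(z-o[2])/d[2])
def tri(a,b):
    (o1,d1),(o2,d2)=ray('top',*a),ray('scene',*b)
    s=np.linalg.lstsq(np.c_[d1,-d2],o2-o1,rcond=None)[0]
    p,q=o1+s[0]*d1,o2+s[1]*d2; return (p+q)/2,np.linalg.norm(p-q)
def delta(g):
    s=r.get_state(); Rm=R.from_rotvec(s['ee_rot']).as_matrix()
    tip=s['tool_pos']+Rm[:,2]*r.tcp_to_grasp
    d=Rm.T@(np.array(g)-tip); return tip,Rm,d,d/0.6
E
python3 - <<'E'
from h import *
np.set_printoptions(precision=4,suppress=True)
T=lambda a,b:(130+a/6,125+b/6); M=lambda a,b:(275+a/6,112+b/6)
S=lambda a,b:(230+a/6,145+b/6); SM=lambda a,b:(150+a/5,245+b/5)
print('open plane',plane('top',*T(153,387),.123),'scene',plane('scene',*S(355,115),.123),tri(T(153,387),S(355,115)))
print('capped',plane('top',*T(165,122),.125),tri(T(165,122),S(548,168)))
for n,a,s in(('shroud',M(548,150),SM(408,462)),('collar',M(470,157),SM(460,397))):
    print(n,plane('top',*a,.025),plane('scene',*s,.025),tri(a,s))
print('cap',tri(M(133,443),SM(397,72)),'funnel',tri(M(133,160),SM(622,118)))
for p in((32,50),(605,37),(632,568),(50,580)):print(plane('top',*M(*p),.003))
for p in((340,28),(768,190),(5,382)):print('s',plane('scene',*SM(*p),.003))
print(plane('top',257,380,0.0))
g=[.55,-.2,.3]; print(delta(g))
E
```

```text
open plane [0.4752 0.2521 0.123 ] scene [0.4808 0.2525 0.123 ] (array([0.4774, 0.254 , 0.121 ]), np.float64(0.004878439064726883))
capped [0.5792 0.2515 0.125 ] (array([0.5812, 0.2532, 0.1219]), np.float64(0.003273678903912911))
shroud [ 0.6363 -0.2715  0.025 ] [ 0.639  -0.2722  0.025 ] (array([ 0.6374, -0.2715,  0.0231]), np.float64(0.001704251751722016))
collar [ 0.6321 -0.2371  0.025 ] [ 0.6388 -0.2364  0.025 ] (array([ 0.6351, -0.2362,  0.0221]), np.float64(0.005867413232471432))
cap (array([ 0.5032, -0.0911,  0.021 ]), np.float64(0.0028206575881282382)) funnel (array([ 0.6234, -0.0852,  0.0461]), np.float64(0.0038481683190480353))
[ 0.6796 -0.045   0.003 ]
[ 0.6936 -0.3036  0.003 ]
[ 0.4543 -0.3175  0.003 ]
[ 0.4416 -0.0586  0.003 ]
s [ 0.4479 -0.0622  0.003 ]
s [ 0.6834 -0.0485  0.003 ]
s [ 0.4656 -0.3159  0.003 ]
[-0.0037 -0.0009  0.    ]
(array([0.1991, 0.5917, 0.2488]), array([[-0.9477,  0.3191, -0.0009],
       [ 0.3191,  0.9477, -0.002 ],
       [ 0.0002, -0.0022, -1.    ]]), array([-0.5852, -0.6384, -0.05  ]), array([-0.9753, -1.064 , -0.0833]))
```

Both views agree. In the top view the loose trigger head is at about (361, 138), with the shroud, nozzle and trigger visible. The pump is below it at about (352, 183). The open bottle's neck is at about (155.5, 189.5), and the capped bottle is at (157, 145). I'll lift, shut the fingers and traverse high.

```bash
python3 -m pendant '[1,0,0,-0.04,0, 1,-0.03,-0.02,-0.067,0, 1,-0.09,-0.065,-0.067,0, 1,-0.155,-0.11,-0.067,0, 1,-0.22,-0.16,-0.067,0, 1,-0.29,-0.21,-0.067,0, 1,-0.36,-0.26,-0.067,0, 1,-0.43,-0.31,-0.067,0, 1,-0.5,-0.36,-0.067,0, 1,-0.57,-0.41,-0.067,0, 1,-0.63,-0.45,-0.067,0, 1,-0.65,-0.47,-0.067,0]'
python3 - <<'E'
from h import *
np.set_printoptions(precision=4,suppress=True)
print(r.get_state()['joints'],r.get_state()['grip_width']);print(delta([.637,-.255,.29]))
E
```

```text
clock: 1.3
tool_pos: [0.481, 0.1973, 0.4445]
ee_rot: [0.514, 3.098, -0.002]
ft_force: [-0.1, -0.8, 0.2]
grip_width: 0.001
[ 0.2546 -0.041   1.8154 -0.0017  1.3671 -0.9869] 0.0012542460554707175
(array([0.481 , 0.197 , 0.2898]), array([[-0.9464,  0.3231,  0.0005],
       [ 0.3231,  0.9464, -0.0016],
       [-0.001 , -0.0013, -1.    ]]), array([-0.2936, -0.3774,  0.0006]), array([-0.4894, -0.629 ,  0.001 ]))
```

```bash
python3 -m pendant '[1,-0.02,-0.025,0,0, 1,-0.07,-0.09,0,0, 1,-0.12,-0.155,0,0, 1,-0.17,-0.22,0,0, 1,-0.22,-0.285,0,0, 1,-0.27,-0.35,0,0, 1,-0.32,-0.415,0,0, 1,-0.37,-0.48,0,0, 1,-0.42,-0.54,0,0, 1,-0.46,-0.595,0,0, 1,-0.485,-0.623,0,0, 1,-0.489,-0.629,0,0]'
python3 - <<'E'
from h import *
import cv2
np.set_printoptions(precision=4,suppress=True)
print(r.get_state()['joints']);print(delta([.637,-.255,.079]))
cv2.imwrite('pics/s1.png',optics.get_image('scene')[:,:,::-1])
E
```

```text
clock: 2.5
tool_pos: [0.6368, -0.2535, 0.4435]
ee_rot: [-0.513, -3.098, 0.0]
ft_force: [0.4, 0.4, -0.5]
grip_width: 0.001
[-0.481   0.3172  1.4175 -0.0006  1.4081 -1.7238]
(array([ 0.6366, -0.2535,  0.2888]), array([[-0.9467,  0.3221, -0.0013],
       [ 0.3221,  0.9467,  0.0001],
       [ 0.0013, -0.0004, -1.    ]]), array([-0.0012, -0.0012,  0.2098]), array([-0.0019, -0.0021,  0.3497]))
```

View pics/s1.png

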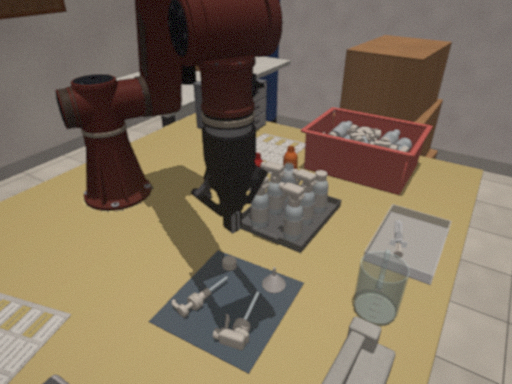

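The fingers are shut and pointing down above the mat, tips at about (233, 225). The scene is unchanged and the head is still at about (235, 332). Next I'll descend.

```bash
python3 -m pendant '[1,-0.002,-0.002,0.02,0, 1,-0.002,-0.002,0.06,0, 1,-0.002,-0.002,0.10,0, 1,-0.002,-0.002,0.14,0, 1,-0.002,-0.002,0.18,0, 1,-0.002,-0.002,0.22,0, 1,-0.002,-0.002,0.25,0, 1,-0.002,-0.002,0.28,0, 1,-0.002,-0.002,0.30,0, 1,-0.002,-0.002,0.315,0, 1,-0.002,-0.002,0.325,0, 1,-0.002,-0.002,0.33,0]'
python3 - <<'E'
from h import *
import cv2
np.set_printoptions(precision=4,suppress=True)
print(delta([.637,-.255,.079])[0::2])
cv2.imwrite('pics/s2.png',cv2.resize(optics.get_image('scene')[210:380,130:330,::-1],None,fx=3,fy=3))
cv2.imwrite('pics/t2.png',cv2.resize(optics.get_image('top')[60:260,250:450,::-1],None,fx=3,fy=3))
E
```

```text
clock: 3.75
tool_pos: [0.6376, -0.2523, 0.2468]
ee_rot: [0.508, 3.1, -0.0]
ft_force: [-0.2, 0.3, -0.2]
grip_width: -0.002
(array([ 0.6376, -0.2523,  0.0921]), array([-0.0003, -0.0027,  0.0131]))
```

View pics/s2.png

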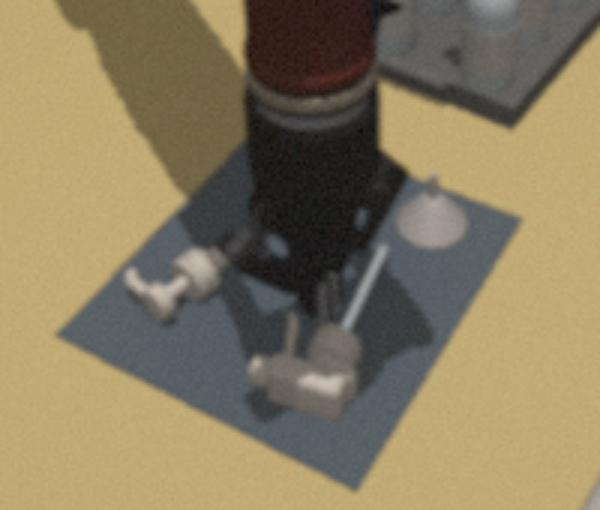

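View pics/t2.png

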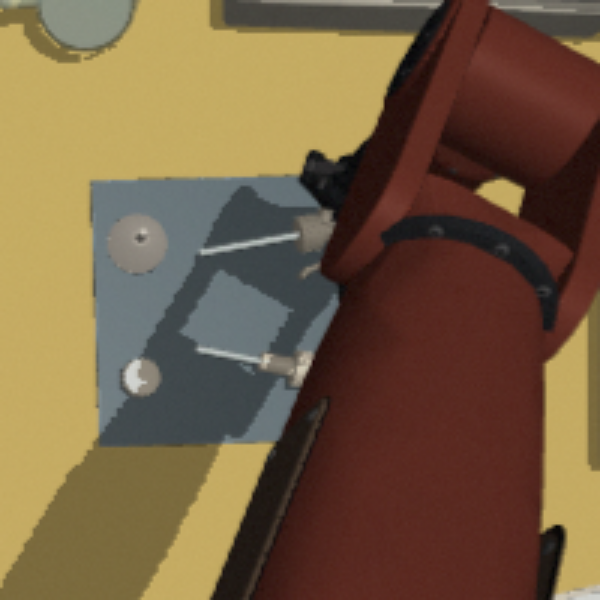

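The tips hang at about (325, 310) in the crop, just above the head and clear of the pump. I'll go 12 mm lower and hold.

```bash
H='1'; python3 -m pendant '[1,0,-0.004,0.01,0, 1,0,-0.004,0.02,0, 1,0,-0.004,0.02,0, 1,0,-0.004,0.02,0, 1,0,-0.004,0.02,0, 1,0,-0.004,0.02,0, 1,0,-0.004,0.02,0, 1,0,-0.004,0.02,0, 1,0,-0.004,0.02,0, 1,0,-0.004,0.02,0, 1,0,-0.004,0.02,0, 1,0,-0.004,0.02,0]'
python3 -m pendant '[1,0,0,0,0, 1,0,0,0,0, 1,0,0,0,0, 1,0,0,0,0, 1,0,0,0,0, 1,0,0,0,0, 1,0,0,0,0, 1,0,0,0,0, 1,0,0,0,0, 1,0,0,0,0, 1,0,0,0,0, 1,0,0,0,0]'
python3 - <<'E'
from h import *
np.set_printoptions(precision=4,suppress=True)
print(delta([.477,.2525,.29])[0::2], delta([.477,.2525,.29])[3])
E
```

```text
clock: 5.05
tool_pos: [0.6366, -0.2544, 0.2349]
ee_rot: [-0.508, -3.1, -0.0]
ft_force: [0.0, -0.3, 0.9]
grip_width: -0.002
clock: 6.25
tool_pos: [0.6367, -0.2545, 0.2349]
ee_rot: [-0.508, -3.1, 0.0]
ft_force: [-0.1, 1.4, -1.1]
grip_width: 0.001
(array([ 0.6367, -0.2545,  0.0802]), array([ 0.3131,  0.4295, -0.2098])) [ 0.5218  0.7159 -0.3497]
```

Held over the head for more than 2 s at 46 mm grasp height, so the tips were about 28 mm above it. Next: up, then across.

```bash
python3 -m pendant '[1,0,0,-0.02,0, 1,0,0,-0.06,0, 1,0,0,-0.11,0, 1,0,0,-0.16,0, 1,0,0,-0.21,0, 1,0,0,-0.26,0, 1,0,0,-0.30,0, 1,0,0,-0.33,0, 1,0,0,-0.345,0, 1,0,0,-0.35,0]'
python3 -m pendant '[1,0.02,0.027,0,0, 1,0.07,0.096,0,0, 1,0.12,0.165,0,0, 1,0.17,0.233,0,0, 1,0.22,0.302,0,0, 1,0.27,0.37,0,0, 1,0.32,0.439,0,0, 1,0.37,0.508,0,0, 1,0.42,0.576,0,0, 1,0.47,0.645,0,0, 1,0.51,0.7,0,0, 1,0.522,0.716,0,0]'
python3 -m pendant '[1,0,0,0,0, 1,0,0,0,0]'
python3 - <<'E'
from h import *
import cv2
np.set_printoptions(precision=4,suppress=True)
print(delta([.477,.2525,.168])[0::2], delta([.477,.2525,.168])[3])
cv2.imwrite('pics/s3.png',optics.get_image('scene')[:,:,::-1])
E
```

```text
clock: 7.25
tool_pos: [0.6368, -0.2545, 0.4472]
ee_rot: [0.507, 3.097, -0.002]
ft_force: [0.6, -0.0, -0.4]
grip_width: 0.003
clock: 8.45
tool_pos: [0.4747, 0.2562, 0.4436]
ee_rot: [-0.5, -3.098, -0.001]
ft_force: [-0.7, -0.5, -0.5]
grip_width: 0.001
clock: 8.65
tool_pos: [0.477, 0.252, 0.4441]
ee_rot: [-0.508, -3.099, 0.003]
ft_force: [-0.7, 0.2, -0.1]
grip_width: -0.001
(array([0.4768, 0.2517, 0.2894]), array([0.    , 0.001 , 0.1214])) [0.     0.0017 0.2023]
```

View pics/s3.png

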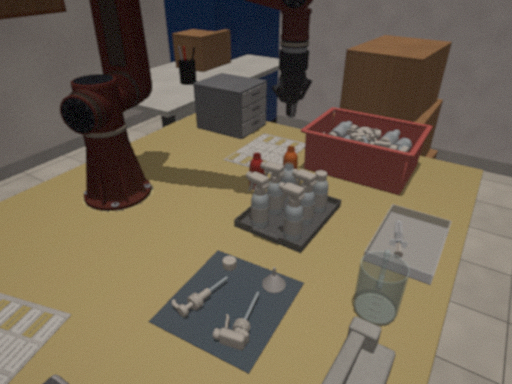

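The tips at about (291, 112) are directly above the open mouth at about (289, 165), and nothing has moved. I'll descend gently.

```bash
python3 -m pendant '[1,0,0.001,0.02,0, 1,0,0.001,0.05,0, 1,0,0.001,0.08,0, 1,0,0.001,0.11,0, 1,0,0.001,0.135,0, 1,0,0.001,0.155,0, 1,0,0.001,0.17,0, 1,0,0.001,0.18,0, 1,0,0.001,0.188,0, 1,0,0.001,0.194,0, 1,0,0.001,0.198,0, 1,0,0.001,0.2,0]'
python3 -m pendant '[1,0,0,0,0, 1,0,0,0,0, 1,0,0,0,0, 1,0,0,0,0, 1,0,0,0,0, 1,0,0,0,0, 1,0,0,0,0, 1,0,0,0,0, 1,0,0,0,0, 1,0,0,0,0]'
python3 - <<'E'
from h import *
import cv2
np.set_printoptions(precision=4,suppress=True)
print(delta([.477,.2525,.168])[0::2])
i=optics.get_image('scene')[:,:,::-1]
cv2.imwrite('pics/s4.png',cv2.resize(i[60:360,150:350],None,fx=2,fy=2))
t=optics.get_image('top')[:,:,::-1]
a=cv2.imread('pics/top0.png').astype(int)
d=np.abs(t.astype(int)-a).max(2); print('mat diff',(d[115:210,280:380]>40).sum())
cv2.imwrite('pics/t4.png',t)
E
```

```text
clock: 9.9
tool_pos: [0.4772, 0.2533, 0.325]
ee_rot: [0.508, 3.1, 0.0]
ft_force: [0.1, 0.5, -0.4]
grip_width: 0.001
clock: 10.9
tool_pos: [0.4771, 0.2532, 0.3249]
ee_rot: [-0.508, -3.1, 0.0]
ft_force: [-0.2, -0.4, -0.6]
grip_width: 0.002
(array([0.4771, 0.2532, 0.1702]), array([-0.0001, -0.0007,  0.0022]))
mat diff 0
```

View pics/s4.png

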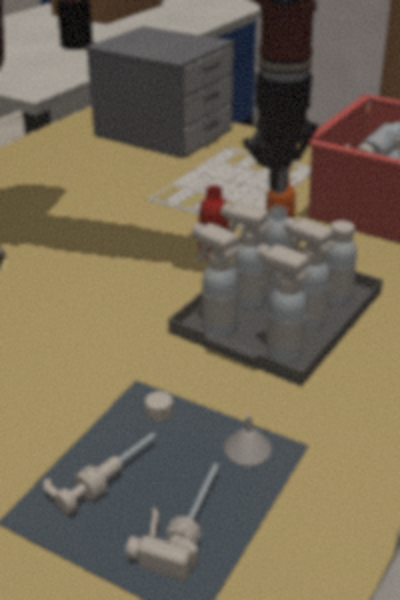

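View pics/t4.png

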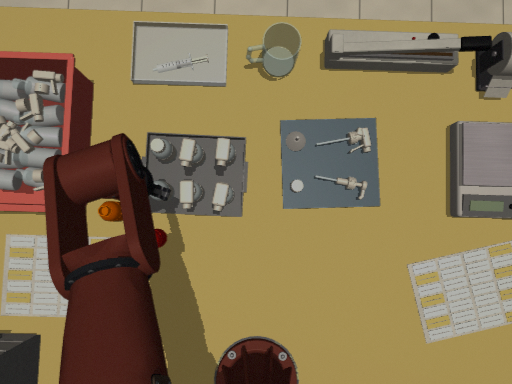

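The tips are just above the open bottle's mouth, at about (280, 195) and (278, 212) in the crop. All bottles and loose parts are where they were, so I'm handing in.

```bash
python3 -c "
from rig import r
print(r.finish_job())"
```

```text
the job is handed in; nothing more can be done
None
```

I pointed at both targets and handed the job in with the arm still over the open bottle; the hand-in gave no verdict.

- **Loose trigger head:** with the fingers shut and pointing straight down, I held the tips about 28 mm above it for about 2.2 s. By measurement the grasp point was about 46 mm above the marked point and within a few millimetres sideways.
- **Open bottle:** I lifted high, crossed over and stopped about 29 mm above its mouth. The grasp point is at (0.477, 0.253, 0.170), against a measured mouth position of (0.477, 0.2525, 0.123).

**Last checks:**
- **Mat:** it shows no change from the first picture.
- **Tray bottles:** the visible ones look unmoved, by eye only. In the top view the arm partly hides the open bottle.
- **Force:** readings stayed within noise, under about 2 N. That noise is larger than the 0.2 N touch limit, so absence of contact rests on the measured clearances and the pictures.
- **Camera agreement:** the two views differed by up to 6 mm on the mouth and 7 mm on the head's collar, well inside the 22 mm and 32 mm tolerances.

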